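# Set the vegetable slicer's slide and cover its blade

## Robot

A 6-joint arm with a two-finger parallel gripper is mounted at the origin on a cart in front of the work surface, level with it; the furniture and walls round the work are solid. World frame = base frame: x ahead of the robot, y to its left, z up, the work surface at z = 0. Lengths are in m, angles in rad, forces in N, time in s.
With the tool pointing down it reaches from about 0.35 to 0.725 m from the base axis. Payload 6 kg.
Tool frame: the origin (TCP) lies on the centre line of the jaws, within the pads' length; the fingertips stand 19 mm ahead of it and the grasp point (between the pads) is the TCP; z points along the fingers, y is the line along which they close (so a half turn about z gives the same grasp; the last joint's range is limited). The gripper opens to 85 mm and grips with 20 to 120 N. Pads are 22 mm wide; open, the fingers measure 114 mm over their backs; the gripper's body (76 mm by 85 mm) begins 54 mm behind the grasp point. The pads swing forward as they close: fully open they stand 13 mm farther back than shut.
Start: joints at [-0.88, 0.04, 0.085, 0, -1.615, -0.334], TCP at [0.21, -0.562, 0.25] pointing down, gripper open.
Joint ranges: [-2.56, 2.56], [-1.29, 2.01], [-1.08, 1.49], [-3.29, 1.98], [-2.81, -0.18], [-2.99, 2.99]. Speed limits (rad/s): [2.57, 2.57, 3.01, 3.14, 3.14, 3.14].

## Interface

Orientations are given as a rotation vector (axis times angle).
In Python, from bench import get_state, imaging, order gives the robot as it stands.
- The arm moves only by the tool play_rows, never from a script. Its argument "steps" is a list of rows, each an object of numbers: "fingers": the opening, from 0 (shut) to 1 (fully open); "dx", "dy", "dz": the shift along the tool's x, y, z in mm; "twist": the turn about the tool's z in rad. A call has 1 to 5 rows; each row shifts and turns the commanded pose from where the row before left it, along the tool's axes as they then stand; what a row does not reach is not made up. A row lasts 1/10 s, in which the tool goes at most 50 mm and 8.59 degrees, less where a joint would pass 70% of its speed; a pose out of reach is approached as far as the arm can. A call is refused whole if a number of a shift passes 50 or a number of a turn 0.15, either way. A call with a gripper value outside its range is refused whole. The fingers move at their own pace and stop on an object; "newtons" is the grip in N (left out, the last holds). Time passes only in rows, so rows that do not move let the fingers close. It gives the time, the measured TCP pose, the force, the opening and the grip force at its end, in the units of the state.
- get_state(): the state, without advancing time (a new reading comes with each control period).
- imaging.snapshot(name): name is "scene" or "top"; returns (picture, depth): 384x512x3 uint8, blue, green, red; 384x512 float32, m along the optical axis (not along the pixel's ray), 0 where there is no reading.
- imaging.camera_info(name): a dict with "vertical_fov" (degrees; the focal length in pixels is half the picture's height over the tangent of half this angle, whatever the lens; pixels are square), "cx", "cy" (the principal point, pixels), "distortion" ([k1, k2, p1, p2, k3] as OpenCV has them; the pictures are not rectified), "rvec" (rotation vector, rad) and "tvec" (3), from world to camera coordinates, as OpenCV has them. Camera axes: x right, y down, z forward; pixel columns grow to the right and rows downward; lengths in m; the calibration is good to about 2 mm. A picture is of the moment at which its call begins. camera_info takes no time and is no camera call.
- order.sign_off(): hands the job in; it is judged then, once.
The state is a dict: "time_s": time; "joints": joint angles; "qd": joint speeds; "joint_torque": joint torques, N m; "eef_pos": TCP position; "ee_rot": TCP orientation; "contact_force": force on the tool from outside, world axes, zero at the start; "wrist_torque": the same for the moment, N m; "grip_width": finger opening in m; "grasp_force": force on a finger pad.
Only numpy, scipy, OpenCV 4.12 (cv2) and the standard library are available. Lean on these libraries where they do the work, as an engineer would, in place of code of your own. Each camera call takes 0.05 s, during which the arm holds its last target. There are 200 camera calls.

## Task

Make the vegetable slicer ready to put away: lift its thickness slide knob out of its notch, move it along and let it drop fully into the notch beside the red mark, and lay the green blade cover flat and square in the blade pocket, fully down. Either may be done first; let go of both, and leave the mug and the food tin where they stand.

Things in the scene. Friction and masses are not known exactly. Their poses are not given: they have to be found in the camera images.
- slicer: white and grey vegetable slicer (mandoline), fixed on the worktop, 163 (x) x 300 (y) mm. Origin on the worktop at its middle; z up; y along its length and the slide's travel; the slide is on its -x side, facing the robot: a white rail 52 mm wide, top 34 mm above the worktop, with a steel comb 10 mm higher on it. The far beam is 34 mm high too, the bed 30 mm, its end strips 36 mm.
- knob (a point): centre of the slide's knob: black block with an orange band, 22 (x) x 20 (y) x 30 (z) mm, axes as the slicer's, 68 mm above the worktop when down. Moves only along the slicer's y and up and down. A 9 mm pin under it lies in the comb's notch with 2.5 mm play each side, so it must be lifted at least 10 mm to move along. Nothing beside it stands higher than its underside (53 mm above the worktop).
- slide_pos (a joint): travel of the knob along the slicer's +y (m): 0 in the middle of the first, unmarked notch, where it starts (within 2 mm); 0.028, 0.056 and 0.084 in the middle of the three marked notches. Notches are 14 mm wide and 10 mm deep, at y = -42, -14, +14, +42 mm of the slicer. Light friction (0.4 N).
- slide_lift (a joint): lift of the knob (m): 0 fully down in a notch, 0.010 resting on a tooth, stops at 0.020. A weak spring and its weight pull it down (about 2 N when down, 2.6 N at the top).
- red_dot (a point): top of the red mark, a flat 14 (x) x 18 (y) x 2 mm tab on the rail 26 mm to the slicer's -x of the knob's line, level along y with the middle of the notch it marks; axes as the slicer's. Which marked notch is red varies.
- yellow_dot (a point): top of the yellow mark, of the same form, at another notch
- blue_dot (a point): top of the blue mark, of the same form, at another notch
- pocket (a point): centre of the floor of the blade pocket in the slicer's bed, 20 mm above the worktop; axes as the slicer's. Pocket 95 (x) x 59 (y) mm (2.5 mm play each side for the cover), dark, with a slanting steel blade strip; walls 10 mm high at the two y ends, 14 mm at the two x sides.
- cover_grip (a point): middle of the handle of the green blade cover, 34 mm over the cover's underside. Loose, about 0.09 kg, lies flat on the worktop, z up. Plate 90 (x) x 54 (y) x 10 mm (lowest 4 mm: 87 x 51); on it a centred handle bar 56 (x) x 14 (y) mm, from 10 to 58 mm over the underside. Goes in the pocket with its x along the slicer's x, either way round; then this point is 34 mm over the pocket floor.
- mug: dotted white mug, 78 x 114 x 93 mm, loose, origin under its middle; to be left alone
- bean_tin: food tin, 75 mm across, 58 mm high, loose, origin under its middle; to be left alone
Things that resemble listed ones, but are neither listed nor needed, are in the scene too. What is meant by the part that bears cover_grip is not blue, and is the larger of those in its own colour.

How it is judged:
At the end, for the whole second after the job is handed in: The knob is down in the notch beside the red mark (within 6 mm of it along the slide, lift under 3 mm); the green cover lies in the pocket: centre within 6 mm of the pocket's, underside within 3 mm of its floor, square within 0.09 rad, upright within 0.06 rad (y of knob in the frame of red_dot between -0.006 and 0.006 m and value of joint slide_lift below 0.003 m and horizontal distance between cover_grip and pocket below 0.006 m and z of cover_grip in the frame of pocket between 0.031 and 0.037 m and angle between the x axis of cover_grip and the x axis of pocket, either way round below 0.09 rad and angle between cover_grip's own z axis and vertical below 0.06 rad); the robot touches nothing.
It fails at once if the mug is moved more than 30 mm (distance of mug from where it was at the start of the episode above 0.03 m).
It fails at once if the food tin is moved more than 30 mm (distance of bean_tin from where it was at the start of the episode above 0.03 m).
It also fails if it takes over 54 s, if anything falls off the work surface, if the arm or the gripper's body presses on something with over 40 N, if the wrist force passes 120 N, or if a joint passes its speed limit or range.

## Working session

There is one attempt and no reset: what is moved stays moved. The work goes in short steps, Python scripts to look and compute and a tool call to move; the robot and the scene stay as the last step left them, time stands still between calls to the robot, and variables do not carry over. Pictures are saved under pics/ and viewed, at most 10 in all, crops included, and the job is handed in when it is done.

Besides the shell and the picture viewer there is one more tool, called after ">>>" by a JSON object that holds its "name" and its "arguments", one argument or row to a line. play_rows: Moves the arm, as the interface text tells. Its arguments: {"type":"object","properties":{"steps":{"type":"array","items":{"type":"object","properties":{"fingers":{"type":"number"},"dx":{"type":"number"},"dy":{"type":"number"},"dz":{"type":"number"},"twist":{"type":"number"}}}},"newtons":{"type":"number"}},"required":["steps"]}

```bash
mkdir -p pics
cat > h.py <<'E'
import numpy as np, cv2
from bench import get_state, imaging, order
def cam(n):
    c=imaging.camera_info(n); f=192/np.tan(np.radians(c["vertical_fov"])/2)
    K=np.array([[f,0,c["cx"]],[0,f,c["cy"]],[0,0,1]]); R=cv2.Rodrigues(np.array(c["rvec"],float))[0]
    return K,np.array(c["distortion"],float),R,np.array(c["tvec"],float)
def cloud(n,d):
    K,D,R,t=cam(n); h,w=d.shape
    uv=np.stack(np.meshgrid(np.arange(w),np.arange(h)),-1).reshape(-1,1,2).astype(float)
    p=cv2.undistortPoints(uv,K,D).reshape(-1,2); z=d.reshape(-1,1)
    P=(np.hstack([p*z,z])-t)@R; P[d.ravel()==0]=np.nan
    return P.reshape(h,w,3)
E
python3 - <<'E'
from h import *
for n in("scene","top"):
    p,d=imaging.snapshot(n); cv2.imwrite(f"pics/{n}0.png",p); np.savez(f"{n}0.npz",p=p,d=d)
    K,D,R,t=cam(n); print(n,K[0,0],D,-R.T@t,R[2])
s=get_state(); print(s)
E
```

```text
scene 476.08485693916754 [-0.1649238  0.         0.         0.         0.       ] [ 0.60833373 -1.40959283  0.85211011] [-0.04426117  0.86844428 -0.49380714]
top 448.63096018918367 [0.05918405 0.         0.         0.         0.        ] [-0.09636527  0.1209672   1.54042343] [ 0.40539038 -0.08972755 -0.90972941]
{'time_s': 0.1, 'joints': array([-8.80314545e-01,  4.07871350e-02,  8.38888801e-02, -4.12876730e-04,
       -1.61549430e+00, -3.33705190e-01]), 'qd': array([ 0.00158712, -0.00138144,  0.00199169,  0.00287762, -0.00132268,
        0.00101522]), 'joint_torque': array([-5.23979965e-03, -3.69345939e+01,  3.48280478e+01,  6.95167959e+00,
       -4.60468757e-03,  3.93636901e-05]), 'eef_pos': array([ 0.20953453, -0.56193797,  0.24934575]), 'ee_rot': array([ 5.57408595e-01, -3.09131667e+00, -2.50285339e-03]), 'contact_force': array([-0.24232271,  0.5417076 , -0.6756059 ]), 'wrist_torque': array([ 0.01700533,  0.00381995, -0.01477757]), 'grasp_force': 0.0, 'grip_width': 0.08543299590792863}
```

View pics/top0.png

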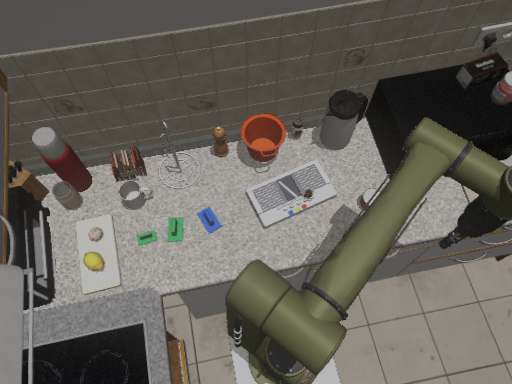

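View pics/scene0.png

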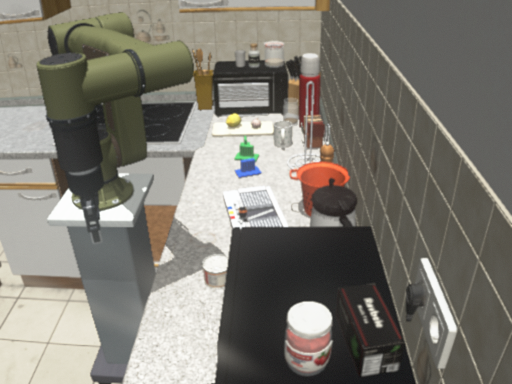

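Top view: the green covers are at (147,238), which is small, and (175,229), which is larger; the blue one is at (209,220). The larger green one at (175,229) fits the description. The slicer is at about (291,193), with its marks near (298,210). I'll check this in an enlarged crop.

Run:
```python
from h import *
z=np.load("top0.npz"); p,d=z["p"],z["d"]
c=cv2.resize(p[155:250,110:345],None,fx=3.4,fy=3.4,interpolation=cv2.INTER_CUBIC); cv2.imwrite("pics/crop1.png",c)
P=cloud("top",d); hsv=cv2.cvtColor(p,cv2.COLOR_BGR2HSV)
g=cv2.inRange(hsv,(45,100,40),(80,255,255))
n,l,st,ce=cv2.connectedComponentsWithStats(g)
for i in range(1,n):
    if st[i,4]<25: continue
    q=P[l==i]; q=q[~np.isnan(q[:,0])]
    print("green",ce[i],st[i,4],np.median(q,0),q[:,2].min(),q[:,2].max())
    for nm,lo,hi in(("plate",.002,.02),("bar",.045,.07)):
        s=q[(q[:,2]>lo)&(q[:,2]<hi)]
        if len(s)>5:
            r=cv2.minAreaRect((s[:,:2]*1000).astype(np.float32)); print(nm,len(s),r,s[:,2].mean())
for nm,lo,hi in(("red",(0,120,80),(8,255,255)),("red2",(172,120,80),(180,255,255)),("yel",(18,120,80),(33,255,255)),("blue",(100,120,60),(128,255,255)),("orange",(8,140,80),(18,255,255))):
    m=cv2.inRange(hsv,lo,hi); m[:160]=0;m[235:]=0;m[:,:240]=0;m[:,345:]=0
    v,u=np.nonzero(m)
    if len(u): print(nm,len(u),u.mean(),v.mean(),np.nanmean(P[m>0],0))
# slicer height profile
sub=P[155:230,240:345].reshape(-1,3); s=sub[(sub[:,2]>.022)&(sub[:,2]<.05)]
print("slicer",len(s),cv2.minAreaRect((s[:,:2]*1000).astype(np.float32)))
t=sub[(sub[:,2]>.055)]; print("knobtop",len(t),t.mean(0) if len(t) else 0, t[:,2].max())
```

```text
green [175.08965517 228.85862069] 290 [0.49482619 0.27611018 0.01136982] 0.0005826565532342579 0.06453110340463025
plate 219 ((499.3431701660156, 278.61676025390625), (50.12675476074219, 87.42196655273438), 78.4946517944336) 0.010098128960057233
bar 63 ((499.89410400390625, 279.85247802734375), (14.595149040222168, 50.92876052856445), 78.29174041748047) 0.056532388256565126
green [146.4375     237.54861111] 144 [0.48520805 0.38103975 0.00842128] -0.001511816101559028 0.048413329521922434
plate 107 ((489.54193115234375, 383.11248779296875), (37.320762634277344, 64.03336334228516), 6.3478851318359375) 0.0076346647560444235
red 28 277.25 176.64285714285714 [ 0.62607199 -0.12584083  0.02238124]
yel 10 297.2 209.0 [ 0.47496232 -0.16649125  0.03458499]
blue 10 290.5 212.2 [ 0.46708825 -0.13942208  0.03639962]
slicer 3065 ((605.1670532226562, -150.5992431640625), (282.84375, 303.3655700683594), 13.394721031188965)
knobtop 80 [ 0.56826647 -0.16856312  0.09191083] 0.14628707378247577
```

View pics/crop1.png

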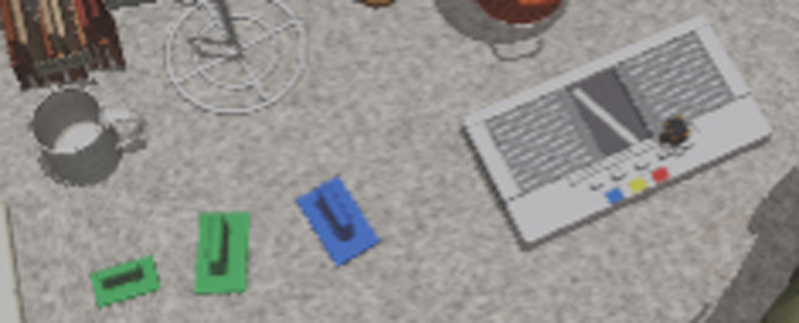

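The crop confirms it: the larger green cover is at crop (222,252), next to the smaller green one at (125,281) and the blue one at (339,220). The red mark at crop (660,174) is the one nearest the knob at (675,130), so the target is slide_pos 0.028. Next I'll measure the slicer pose precisely.

Run:
```python
from h import *
def toplane(n,uv,z):
    K,D,R,t=cam(n); q=cv2.undistortPoints(np.array(uv,float).reshape(-1,1,2),K,D).reshape(-1,2)
    r=np.hstack([q,np.ones((len(q),1))])@R; C=-R.T@t
    return C+r*((z-C[2])/r[:,2])[:,None]
z=np.load("top0.npz"); p,d=z["p"],z["d"]; P=cloud("top",d); hsv=cv2.cvtColor(p,cv2.COLOR_BGR2HSV)
poly=np.array([[463,125],[527,247],[770,135],[703,17]])/3.4+[110,155]
m=np.zeros(d.shape,np.uint8); cv2.fillPoly(m,[poly.round().astype(int)],1); m=cv2.dilate(m,np.ones((5,5)))
s=P[m>0]; 
for lo in(.02,.024,.028):
    q=s[(s[:,2]>lo)&(s[:,2]<.042)]; print(lo,len(q),cv2.minAreaRect((q[:,:2]*1000).astype(np.float32)))
tab=s[np.abs(s[:,2])<.012]; print("table z",np.median(tab[:,2]))
k=s[s[:,2]>.07]; print("knob",len(k),np.median(k,0),k.min(0),k.max(0))
dark=P[(m>0)&(hsv[...,2]<115)&(P[...,2]>.01)&(P[...,2]<.027)]; print("pocket floor",len(dark),np.median(dark,0)); print(cv2.minAreaRect((dark[:,:2]*1000).astype(np.float32)))
for nm,f in(("red",lambda h:((h<12)|(h>168))),("yel",lambda h:(h>18)&(h<36)),("blue",lambda h:(h>98)&(h<130))):
    h=hsv[...,0].astype(int); mm=f(h)&(hsv[...,1]>90)&(P[...,2]>.025)&(P[...,2]<.045)
    mm[:203]=0; mm[216:]=0; mm[:,:285]=0; mm[:,310:]=0
    v,u=np.nonzero(mm); w=hsv[...,1][mm].astype(float)
    if len(u): c=[(u*w).sum()/w.sum(),(v*w).sum()/w.sum()]; print(nm,len(u),c,toplane("top",[c],.036)[0])
# scene cam cross-check
z=np.load("scene0.npz"); p,d=z["p"],z["d"]; P=cloud("scene",d); hsv=cv2.cvtColor(p,cv2.COLOR_BGR2HSV)
m=(np.abs(P[...,0]-.53)<.12)&(np.abs(P[...,1]+.14)<.19)&(P[...,2]>.024)&(P[...,2]<.042)
q=P[m]; print("scene slicer",len(q),cv2.minAreaRect((q[:,:2]*1000).astype(np.float32)))
g=cv2.inRange(hsv,(45,100,40),(80,255,255))>0; q=P[g&(P[...,2]>.045)&(P[...,1]<.33)]; print("scene bar",len(q),cv2.minAreaRect((q[:,:2]*1000).astype(np.float32)))
k=P[(np.abs(P[...,0]-.52)<.1)&(np.abs(P[...,1]+.17)<.08)&(P[...,2]>.06)&(P[...,2]<.09)]; print("scene knob",len(k),np.median(k,0),k.min(0),k.max(0))
```

```text
0.02 3042 ((548.2922973632812, -164.11720275878906), (166.0316162109375, 303.4215393066406), 13.353556632995605)
0.024 2828 ((548.2922973632812, -164.11720275878906), (166.0316162109375, 303.4215393066406), 13.353556632995605)
0.028 2391 ((547.8282470703125, -164.58856201171875), (165.74044799804688, 302.64154052734375), 13.91733169555664)
table z 0.0004742307777015956
knob 43 [ 0.50931351 -0.2142205   0.08194935] [ 0.49987756 -0.22947854  0.07046867] [ 0.52553155 -0.20449732  0.0912726 ]
pocket floor 370 [ 0.55600894 -0.16301633  0.01990473]
((539.56103515625, -159.64866638183594), (151.83740234375, 290.2577819824219), 14.387968063354492)
red 16 [np.float64(303.74422986340085), np.float64(205.90720678285444)] [ 0.48136649 -0.19245479  0.036     ]
yel 12 [np.float64(297.1444582814446), np.float64(208.95267745952677)] [ 0.47464385 -0.1660673   0.036     ]
blue 15 [np.float64(290.24108488196885), np.float64(212.24460070316425)] [ 0.46725643 -0.13853089  0.036     ]
scene slicer 1578 ((540.7166748046875, -135.57363891601562), (163.6455078125, 247.04269409179688), 13.753244400024414)
scene bar 75 ((627.2959594726562, -329.1060791015625), (57.35089111328125, 1255.5286865234375), 12.88640308380127)
scene knob 69 [ 0.51328116 -0.22444922  0.07580842] [ 0.50053521 -0.23493511  0.06020203] [ 0.52575175 -0.21073856  0.08494654]
```

Run:
```python
from h import *
z=np.load("top0.npz"); p=z["p"]; K,D,R,t=cam("top")
a=.241; c0=np.array([.5478,-.1632]); S=3
ex=np.array([np.cos(a),np.sin(a)]); ey=np.array([-np.sin(a),np.cos(a)])
# image: columns = +y slicer (-160..160), rows = +x down (-95..95)
yy,xx=np.meshgrid(np.arange(-130,130,1/S),np.arange(-95,95,1/S)); out={}
for zz in(.030,):
    W=c0+(xx[...,None]*ex+yy[...,None]*ey)/1000; W=np.dstack([W,np.full(xx.shape,zz)]).reshape(-1,1,3)
    uv=cv2.projectPoints(W,cv2.Rodrigues(R)[0],t,K,D)[0].reshape(*xx.shape,2).astype(np.float32)
    o=cv2.remap(p,uv[...,0],uv[...,1],cv2.INTER_CUBIC); out[zz]=o
cv2.imwrite("pics/ortho.png",o)
g=cv2.cvtColor(o,cv2.COLOR_BGR2GRAY).astype(float)
prof=g[int((95+0)*S):int((95+55)*S)].mean(0)[::S*3]; print(np.c_[np.arange(-130,130,3)[:len(prof)],prof.round()].astype(int)[25:62].tolist())
cp=g[:,int((130-20)*S):int((130+20)*S)].mean(1)[::S*3]; print(np.c_[np.arange(-95,95,3)[:len(cp)],cp.round()].astype(int).tolist())
```

```text
[[-55, 141], [-52, 141], [-49, 142], [-46, 141], [-43, 134], [-40, 125], [-37, 124], [-34, 127], [-31, 115], [-28, 89], [-25, 81], [-22, 91], [-19, 94], [-16, 93], [-13, 94], [-10, 93], [-7, 93], [-4, 96], [-1, 106], [2, 120], [5, 131], [8, 134], [11, 136], [14, 137], [17, 131], [20, 118], [23, 104], [26, 94], [29, 101], [32, 119], [35, 126], [38, 125], [41, 125], [44, 133], [47, 141], [50, 141], [53, 140]]
[[-95, 160], [-92, 154], [-89, 144], [-86, 115], [-83, 97], [-80, 112], [-77, 143], [-74, 153], [-71, 146], [-68, 147], [-65, 154], [-62, 165], [-59, 179], [-56, 167], [-53, 157], [-50, 172], [-47, 180], [-44, 183], [-41, 175], [-38, 158], [-35, 171], [-32, 171], [-29, 166], [-26, 128], [-23, 111], [-20, 115], [-17, 116], [-14, 118], [-11, 118], [-8, 118], [-5, 117], [-2, 115], [1, 115], [4, 114], [7, 114], [10, 115], [13, 116], [16, 115], [19, 116], [22, 116], [25, 118], [28, 116], [31, 114], [34, 113], [37, 112], [40, 110], [43, 109], [46, 107], [49, 106], [52, 104], [55, 101], [58, 98], [61, 95], [64, 95], [67, 116], [70, 163], [73, 186], [76, 184], [79, 184], [82, 177], [85, 161], [88, 159], [91, 159], [94, 155]]
```

View pics/ortho.png

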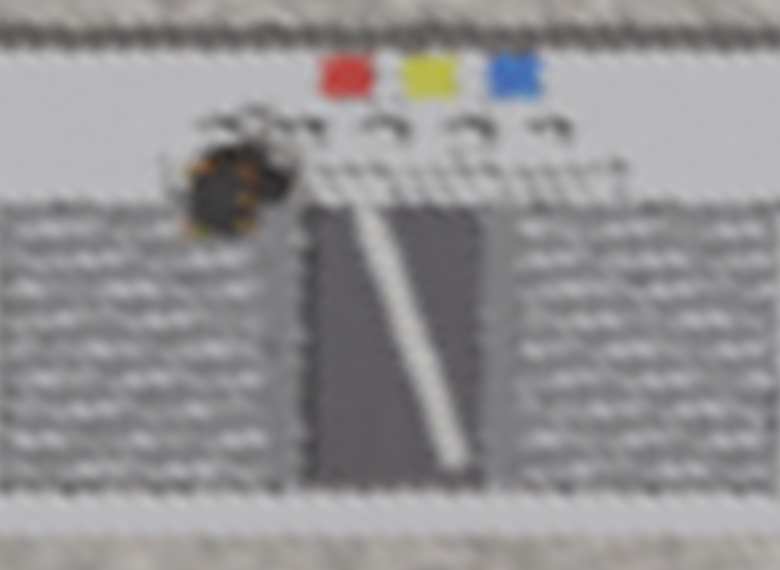

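>>> {"name": "play_rows", "arguments": {
  "steps": [
    {"dx": -40, "dy": 20, "twist": 0.115},
    {"dx": -40, "dy": 20},
    {"dx": -40, "dy": 20},
    {"dx": -40, "dy": 20},
    {"dx": -40, "dy": 20}
  ]
}}

```text
schema error: expected keys fingers, dx, dy, dz, twist
```

The ortho view shows the pocket at px (305–483, 205–490), centred near slicer (18.5, 0.3) mm. The marks lie at y = -14, 14 and 42 mm, with red at -14 (px 347,76). The knob is at the first notch.

```bash
cat >> h.py <<'E'
from scipy.spatial.transform import Rotation as Ro
def go(xyz,ydir_deg):
    s=get_state(); R=Ro.from_rotvec(s["ee_rot"]).as_matrix()
    cur=np.degrees(np.arctan2(R[1,1],R[0,1])); tw=-np.radians((ydir_deg-cur+90)%180-90)
    R2=R@Ro.from_rotvec([0,0,tw]).as_matrix(); e=np.array(xyz)-s["eef_pos"]
    print("t",s["time_s"],"pos",s["eef_pos"].round(4),"ydir",cur.round(2),"twist",round(tw,4),"then d(mm)",(R2.T@e*1000).round(1),"F",s["contact_force"].round(1),"w",round(s["grip_width"],4),"tilt",R[:,2].round(3))
E
python3 -c "
from h import *
go([.5131,-.215,.25],103.8)"
```

```text
t 0.1 pos [ 0.2095 -0.5619  0.2493] ydir 110.44 twist 0.1159 then d(mm) [-3.776e+02  2.645e+02 -3.000e-01] F [-0.2  0.5 -0.7] w 0.0854 tilt [-0.001  0.001 -1.   ]
```

>>> {"name": "play_rows", "arguments": {
  "steps": [
    {"dx": 0, "dy": 0, "dz": 0, "twist": 0.116, "fingers": 1},
    {"dx": -32, "dy": 22, "dz": 0, "twist": 0, "fingers": 1},
    {"dx": -32, "dy": 22, "dz": 0, "twist": 0, "fingers": 1},
    {"dx": -32, "dy": 22, "dz": 0, "twist": 0, "fingers": 1},
    {"dx": -32, "dy": 22, "dz": 0, "twist": 0, "fingers": 1}
  ],
  "newtons": 30
}}

```text
time_s: 0.6
eef_pos: [0.3135, -0.4449, 0.2498]
ee_rot: [0.377, -3.119, -0.001]
contact_force: [0.9, -0.1, 0.2]
grip_width: 0.0856
grasp_force: 0.0
```

>>> {"name": "play_rows", "arguments": {
  "steps": [
    {"dx": -32, "dy": 22, "dz": 0, "twist": 0, "fingers": 1},
    {"dx": -32, "dy": 22, "dz": 0, "twist": 0, "fingers": 1},
    {"dx": -32, "dy": 22, "dz": 0, "twist": 0, "fingers": 1},
    {"dx": -32, "dy": 22, "dz": 0, "twist": 0, "fingers": 1},
    {"dx": -32, "dy": 22, "dz": 0, "twist": 0, "fingers": 1}
  ]
}}

```text
time_s: 1.1
eef_pos: [0.4428, -0.2997, 0.25]
ee_rot: [0.378, -3.119, -0.001]
contact_force: [0.7, -0.6, 0.2]
grip_width: 0.0855
grasp_force: 0.0
```

>>> {"name": "play_rows", "arguments": {
  "steps": [
    {"dx": -32, "dy": 22, "dz": 0, "twist": 0, "fingers": 0.6},
    {"dx": -20, "dy": 15, "dz": 0, "twist": 0, "fingers": 0.6},
    {"dx": 0, "dy": 0, "dz": 0, "twist": 0, "fingers": 0.6},
    {"dx": 0, "dy": 0, "dz": 0, "twist": 0, "fingers": 0.6}
  ]
}}

```text
time_s: 1.5
eef_pos: [0.4837, -0.2526, 0.2498]
ee_rot: [0.379, -3.118, -0.0]
contact_force: [0.3, -0.3, -0.1]
grip_width: 0.0511
grasp_force: 0.0
```

```bash
python3 -c "
from h import *
go([.5131,-.215,.074],103.8)
p,d=imaging.snapshot('top'); P=cloud('top',d)
cv2.imwrite('pics/t1.png',cv2.resize(p[120:260,180:360],None,fx=3.3,fy=3.3,interpolation=cv2.INTER_CUBIC))"
```

```text
t 1.5 pos [ 0.4837 -0.2526  0.2498] ydir 103.86 twist 0.0011 then d(mm) [-37.7  29.4 175.8] F [ 0.3 -0.3 -0.1] w 0.0511 tilt [-0.001  0.    -1.   ]
```

>>> {"name": "play_rows", "arguments": {
  "steps": [
    {"dx": -19, "dy": 15, "dz": 30, "twist": 0.001, "fingers": 0.6},
    {"dx": -19, "dy": 15, "dz": 30, "twist": 0, "fingers": 0.6},
    {"dx": 0, "dy": 0, "dz": 30, "twist": 0, "fingers": 0.6},
    {"dx": 0, "dy": 0, "dz": 20, "twist": 0, "fingers": 0.6},
    {"dx": 0, "dy": 0, "dz": 0, "twist": 0, "fingers": 0.6}
  ]
}}

```text
time_s: 2.05
eef_pos: [0.5113, -0.2151, 0.1368]
ee_rot: [0.373, -3.114, -0.003]
contact_force: [0.2, 0.1, -0.6]
grip_width: 0.0514
grasp_force: 0.0
```

```bash
python3 -c "
from h import *
go([.5131,-.215,.074],103.8)
p,d=imaging.snapshot('scene'); q=cv2.resize(p[150:270,150:310],None,fx=5,fy=5,interpolation=cv2.INTER_CUBIC)
cv2.imwrite('pics/s1.png',q)"
```

```text
t 2.05 pos [ 0.5113 -0.2151  0.1368] ydir 103.66 twist -0.0025 then d(mm) [-2.1 -0.5 62.8] F [ 0.2  0.1 -0.6] w 0.0514 tilt [-0.006  0.001 -1.   ]
```

View pics/s1.png

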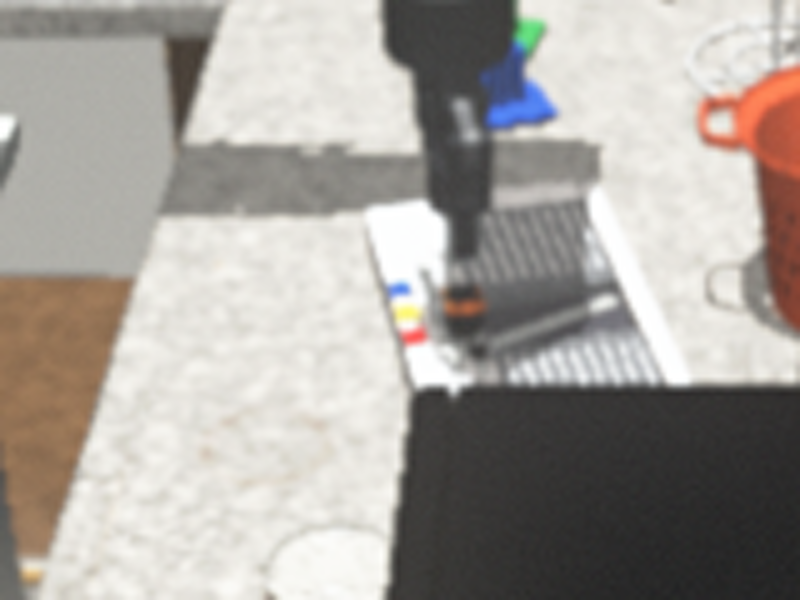

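The scene crop shows the gripper straddling the orange-banded knob at (462,305), in line. Descending.

>>> {"name": "play_rows", "arguments": {
  "steps": [
    {"dx": -2, "dy": 0, "dz": 20, "twist": -0.002, "fingers": 0.6},
    {"dx": 0, "dy": 0, "dz": 20, "twist": 0, "fingers": 0.6},
    {"dx": 0, "dy": 0, "dz": 15, "twist": 0, "fingers": 0.6},
    {"dx": 0, "dy": 0, "dz": 7, "twist": 0, "fingers": 0.6},
    {"dx": 0, "dy": 0, "dz": 0, "twist": 0, "fingers": 0.6}
  ]
}}

```text
time_s: 2.6
eef_pos: [0.5152, -0.2145, 0.0781]
ee_rot: [0.378, -3.118, -0.0]
contact_force: [-0.1, -0.3, 0.3]
grip_width: 0.051
grasp_force: 0.0
```

>>> {"name": "play_rows", "arguments": {
  "steps": [
    {"dx": 0, "dy": 0, "dz": 0, "twist": 0, "fingers": 0},
    {"dx": 0, "dy": 0, "dz": 0, "twist": 0, "fingers": 0},
    {"dx": 0, "dy": 0, "dz": 0, "twist": 0, "fingers": 0},
    {"dx": 0, "dy": 0, "dz": 0, "twist": 0, "fingers": 0},
    {"dx": 0, "dy": 0, "dz": 0, "twist": 0, "fingers": 0}
  ],
  "newtons": 30
}}

```text
time_s: 3.1
eef_pos: [0.5161, -0.2144, 0.0796]
ee_rot: [-0.379, 3.117, -0.001]
contact_force: [-1.5, -0.1, 6.6]
grip_width: 0.0192
grasp_force: 33.0
```

```bash
python3 -c "
from h import *
go([.5131,-.215,.074],103.8)"
```

```text
t 3.1 pos [ 0.5161 -0.2144  0.0796] ydir 103.87 twist 0.0012 then d(mm) [3.  0.2 5.6] F [-1.5 -0.1  6.6] w 0.0192 tilt [ 0.002 -0.001 -1.   ]
```

>>> {"name": "play_rows", "arguments": {
  "steps": [
    {"dx": 0, "dy": 0, "dz": -6, "twist": 0, "fingers": 0},
    {"dx": 0, "dy": 0, "dz": -7, "twist": 0, "fingers": 0},
    {"dx": 0, "dy": 0, "dz": -5, "twist": 0, "fingers": 0},
    {"dx": 0, "dy": 0, "dz": 0, "twist": 0, "fingers": 0},
    {"dx": 0, "dy": 0, "dz": 0, "twist": 0, "fingers": 0}
  ]
}}

```text
time_s: 3.6
eef_pos: [0.5157, -0.2141, 0.0962]
ee_rot: [-0.379, 3.118, 0.0]
contact_force: [5.2, 0.6, -2.4]
grip_width: 0.0193
grasp_force: 32.0
```

```bash
python3 -c "
from h import *
go([.5131,-.215,.074],103.8)"
```

```text
t 3.6 pos [ 0.5157 -0.2141  0.0962] ydir 103.86 twist 0.001 then d(mm) [ 2.8 -0.3 22.2] F [ 5.2  0.6 -2.4] w 0.0193 tilt [ 0.001  0.    -1.   ]
```

>>> {"name": "play_rows", "arguments": {
  "steps": [
    {"dx": 0, "dy": 9, "dz": 0, "twist": 0, "fingers": 0},
    {"dx": 0, "dy": 10, "dz": 0, "twist": 0, "fingers": 0},
    {"dx": 0, "dy": 9, "dz": 0, "twist": 0, "fingers": 0},
    {"dx": 0, "dy": 0, "dz": 0, "twist": 0, "fingers": 0},
    {"dx": 0, "dy": 0, "dz": 0, "twist": 0, "fingers": 0}
  ]
}}

```text
time_s: 4.1
eef_pos: [0.509, -0.1866, 0.0962]
ee_rot: [-0.38, 3.118, 0.001]
contact_force: [4.4, 1.5, -2.5]
grip_width: 0.0195
grasp_force: 32.0
```

```bash
python3 -c "
from h import *
go([.5157-.2387*.028,-.2141+.9711*.028,.0796],103.8)"
```

```text
t 4.1 pos [ 0.509  -0.1866  0.0962] ydir 103.88 twist 0.0015 then d(mm) [ 0.  -0.3 16.6] F [ 4.4  1.5 -2.5] w 0.0195 tilt [ 0.001  0.    -1.   ]
```

Moved 28.3 mm with the knob still held. Lowering it into the notch.

>>> {"name": "play_rows", "arguments": {
  "steps": [
    {"dx": 0, "dy": 0, "dz": 6, "twist": 0, "fingers": 0},
    {"dx": 0, "dy": 0, "dz": 6, "twist": 0, "fingers": 0},
    {"dx": 0, "dy": 0, "dz": 5, "twist": 0, "fingers": 0},
    {"dx": 0, "dy": 0, "dz": 0, "twist": 0, "fingers": 0},
    {"dx": 0, "dy": 0, "dz": 0, "twist": 0, "fingers": 0}
  ]
}}

```text
time_s: 4.6
eef_pos: [0.5092, -0.1874, 0.0796]
ee_rot: [-0.378, 3.117, -0.001]
contact_force: [5.0, 1.6, 1.0]
grip_width: 0.0193
grasp_force: 32.5
```

```bash
python3 -c "
from h import *
go([.509,-.1866,.0796],103.8)"
```

```text
t 4.6 pos [ 0.5092 -0.1874  0.0796] ydir 103.84 twist 0.0008 then d(mm) [0.1 0.8 0. ] F [5.  1.6 1. ] w 0.0193 tilt [ 0.001 -0.    -1.   ]
```

Back to the starting height with little force, so it is in the notch. Release, then rise.

>>> {"name": "play_rows", "arguments": {
  "steps": [
    {"dx": 0, "dy": 0, "dz": 0, "twist": 0, "fingers": 0.55},
    {"dx": 0, "dy": 0, "dz": 0, "twist": 0, "fingers": 0.55},
    {"dx": 0, "dy": 0, "dz": 0, "twist": 0, "fingers": 0.55},
    {"dx": 0, "dy": 0, "dz": -10, "twist": 0, "fingers": 0.55},
    {"dx": 0, "dy": 0, "dz": -25, "twist": 0, "fingers": 0.55}
  ]
}}

```text
time_s: 5.1
eef_pos: [0.5071, -0.1869, 0.1127]
ee_rot: [0.378, -3.114, -0.002]
contact_force: [0.1, -0.4, 1.2]
grip_width: 0.0468
grasp_force: 0.0
```

>>> {"name": "play_rows", "arguments": {
  "steps": [
    {"dx": 0, "dy": 0, "dz": -35, "twist": 0.13, "fingers": 0.55},
    {"dx": 0, "dy": 0, "dz": -35, "twist": 0.13, "fingers": 0.55},
    {"dx": 0, "dy": 0, "dz": -10, "twist": 0.13, "fingers": 0.55},
    {"dx": 0, "dy": 0, "dz": 0, "twist": 0, "fingers": 0.55}
  ]
}}

```text
time_s: 5.5
eef_pos: [0.5095, -0.1873, 0.1974]
ee_rot: [0.234, 3.129, -0.0]
contact_force: [-0.6, 0.6, -0.3]
grip_width: 0.0469
grasp_force: 0.0
```

```bash
python3 -c "
from h import *
go([.4995,.279,.19],78.3)"
```

```text
t 5.5 pos [ 0.5095 -0.1873  0.1974] ydir 81.44 twist 0.0548 then d(mm) [104.4 454.6   7. ] F [-0.6  0.6 -0.3] w 0.0469 tilt [ 0.004 -0.001 -1.   ]
```

>>> {"name": "play_rows", "arguments": {
  "steps": [
    {"dx": 0, "dy": 0, "dz": 0, "twist": 0.055, "fingers": 0.55},
    {"dx": 8, "dy": 34, "dz": 0, "twist": 0, "fingers": 0.55},
    {"dx": 8, "dy": 34, "dz": 0, "twist": 0, "fingers": 0.55},
    {"dx": 8, "dy": 34, "dz": 0, "twist": 0, "fingers": 0.55},
    {"dx": 8, "dy": 34, "dz": 0, "twist": 0, "fingers": 0.55}
  ]
}}

```text
time_s: 6.0
eef_pos: [0.504, -0.0463, 0.1931]
ee_rot: [-0.313, -3.124, 0.001]
contact_force: [1.2, 0.2, -0.5]
grip_width: 0.0466
grasp_force: 0.0
```

>>> {"name": "play_rows", "arguments": {
  "steps": [
    {"dx": 8, "dy": 34, "dz": 0, "twist": 0, "fingers": 0.55},
    {"dx": 8, "dy": 34, "dz": 0, "twist": 0, "fingers": 0.55},
    {"dx": 8, "dy": 34, "dz": 0, "twist": 0, "fingers": 0.55},
    {"dx": 8, "dy": 34, "dz": 0, "twist": 0, "fingers": 0.55},
    {"dx": 8, "dy": 34, "dz": 0, "twist": 0, "fingers": 0.55}
  ]
}}

```text
time_s: 6.5
eef_pos: [0.4991, 0.1284, 0.1932]
ee_rot: [-0.312, -3.124, 0.001]
contact_force: [1.4, 0.9, 0.2]
grip_width: 0.0467
grasp_force: 0.0
```

>>> {"name": "play_rows", "arguments": {
  "steps": [
    {"dx": 8, "dy": 34, "dz": 0, "twist": 0, "fingers": 0.55},
    {"dx": 8, "dy": 34, "dz": 0, "twist": 0, "fingers": 0.55},
    {"dx": 0, "dy": 0, "dz": 0, "twist": 0, "fingers": 0.55}
  ]
}}

```text
time_s: 6.8
eef_pos: [0.497, 0.1998, 0.1923]
ee_rot: [-0.307, -3.124, 0.002]
contact_force: [-0.2, -0.4, 0.1]
grip_width: 0.0471
grasp_force: 0.0
```

```bash
python3 -c "
from h import *
go([.4995,.279,.12],78.3)
p,d=imaging.snapshot('top'); P=cloud('top',d); s=P[155:230,240:345].reshape(-1,3)
k=s[(s[:,2]>.065)&(s[:,2]<.1)&(abs(s[:,0]-.51)<.05)&(abs(s[:,1]+.19)<.06)]
r=(k-[.5478,-.1632,0]); ex=np.array([.9711,.2387]); ey=np.array([-.2387,.9711])
print(len(k),'knob slicer xy',np.median(r[:,:2]@ex),np.median(r[:,:2]@ey),(r[:,:2]@ey).min(),(r[:,:2]@ey).max(),np.percentile(k[:,2],[50,90]))
hsv=cv2.cvtColor(p,cv2.COLOR_BGR2HSV)
g=cv2.inRange(hsv,(45,100,40),(80,255,255))>0; q=P[g&(P[...,1]<.33)&(P[...,2]<.02)]; print(len(q),np.median(q,0))
cv2.imwrite('pics/t2.png',cv2.resize(p[155:250,110:345],None,fx=3.4,fy=3.4,interpolation=cv2.INTER_CUBIC))"
```

```text
t 6.8 pos [0.497  0.1998 0.1923] ydir 78.77 twist 0.0082 then d(mm) [13.4 78.2 72.2] F [-0.2 -0.4  0.1] w 0.0471 tilt [-0.003 -0.001 -1.   ]
45 knob slicer xy -0.049632919907561454 -0.013513909332569825 -0.027456516712810294 -0.00372609493990908 [0.07945601 0.08560349]
76 [0.52431746 0.26341885 0.00996555]
```

View pics/t2.png

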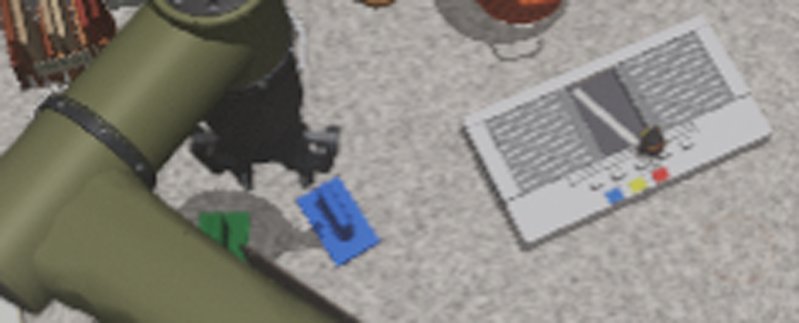

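The knob at (651,140) now sits beside the red mark (660,174), with slicer y about -13.5 mm. Next is the cover.

>>> {"name": "play_rows", "arguments": {
  "steps": [
    {"dx": 7, "dy": 39, "dz": 10, "twist": 0.008, "fingers": 0.55},
    {"dx": 7, "dy": 39, "dz": 20, "twist": 0, "fingers": 0.55},
    {"dx": 0, "dy": 0, "dz": 20, "twist": 0, "fingers": 0.55},
    {"dx": 0, "dy": 0, "dz": 22, "twist": 0, "fingers": 0.55},
    {"dx": 0, "dy": 0, "dz": 0, "twist": 0, "fingers": 0.55}
  ]
}}

```text
time_s: 7.35
eef_pos: [0.4986, 0.2744, 0.1179]
ee_rot: [-0.328, -3.119, 0.008]
contact_force: [-0.2, -0.5, -0.8]
grip_width: 0.0468
grasp_force: 0.0
```

```bash
python3 -c "
from h import *
go([.4995,.279,.045],78.3)"
```

```text
t 7.35 pos [0.4986 0.2744 0.1179] ydir 77.98 twist -0.0055 then d(mm) [-0.3  5.1 72.9] F [-0.2 -0.5 -0.8] w 0.0468 tilt [-0.006 -0.005 -1.   ]
```

>>> {"name": "play_rows", "arguments": {
  "steps": [
    {"dx": 0, "dy": 3, "dz": 20, "twist": 0, "fingers": 0.55},
    {"dx": 0, "dy": 0, "dz": 20, "twist": 0, "fingers": 0.55},
    {"dx": 0, "dy": 0, "dz": 20, "twist": 0, "fingers": 0.55},
    {"dx": 0, "dy": 0, "dz": 11, "twist": 0, "fingers": 0.55},
    {"dx": 0, "dy": 0, "dz": 0, "twist": 0, "fingers": 0.55}
  ]
}}

```text
time_s: 7.85
eef_pos: [0.5006, 0.2781, 0.0504]
ee_rot: [-0.331, -3.123, 0.003]
contact_force: [-0.0, 0.1, 0.0]
grip_width: 0.0467
grasp_force: 0.0
```

```bash
python3 -c "
from h import *
go([.4995,.279,.045],78.3)"
```

```text
t 7.85 pos [0.5006 0.2781 0.0504] ydir 77.91 twist -0.0069 then d(mm) [1.2 0.6 5.4] F [-0.   0.1  0. ] w 0.0467 tilt [-0.002 -0.002 -1.   ]
```

>>> {"name": "play_rows", "arguments": {
  "steps": [
    {"dx": 1, "dy": 0, "dz": 3, "twist": -0.007, "fingers": 0.3},
    {"dx": 0, "dy": 0, "dz": 0, "twist": 0, "fingers": 0.0},
    {"dx": 0, "dy": 0, "dz": 0, "twist": 0, "fingers": 0.0},
    {"dx": 0, "dy": 0, "dz": 0, "twist": 0, "fingers": 0.0},
    {"dx": 0, "dy": 0, "dz": 0, "twist": 0, "fingers": 0.0}
  ],
  "newtons": 30
}}

```text
time_s: 8.35
eef_pos: [0.5004, 0.2797, 0.0494]
ee_rot: [0.32, 3.124, 0.002]
contact_force: [-1.2, 0.3, 5.1]
grip_width: 0.0133
grasp_force: 32.4
```

```bash
python3 -c "
from h import *
go([.5657,-.1585,.16],103.8)"
```

```text
t 8.35 pos [0.5004 0.2797 0.0494] ydir 78.32 twist -0.4447 then d(mm) [  41.  -441.1 -110.9] F [-1.2  0.3  5.1] w 0.0133 tilt [ 0.001  0.001 -1.   ]
```

>>> {"name": "play_rows", "arguments": {
  "steps": [
    {"dx": 0, "dy": 0, "dz": -20, "twist": 0, "fingers": 0},
    {"dx": 0, "dy": 0, "dz": -35, "twist": -0.1, "fingers": 0},
    {"dx": 0, "dy": 0, "dz": -35, "twist": -0.1, "fingers": 0},
    {"dx": 0, "dy": 0, "dz": -25, "twist": -0.12, "fingers": 0},
    {"dx": 0, "dy": 0, "dz": 0, "twist": -0.124, "fingers": 0}
  ]
}}

```text
time_s: 8.85
eef_pos: [0.5015, 0.2803, 0.1682]
ee_rot: [-0.383, 3.112, 0.006]
contact_force: [-0.2, 0.0, -0.4]
grip_width: 0.0132
grasp_force: 31.6
```

>>> {"name": "play_rows", "arguments": {
  "steps": [
    {"dx": 3, "dy": -34, "dz": 0, "twist": 0, "fingers": 0},
    {"dx": 3, "dy": -34, "dz": 0, "twist": 0, "fingers": 0},
    {"dx": 3, "dy": -34, "dz": 0, "twist": 0, "fingers": 0},
    {"dx": 3, "dy": -34, "dz": 0, "twist": 0, "fingers": 0},
    {"dx": 3, "dy": -34, "dz": 0, "twist": 0, "fingers": 0}
  ]
}}

```text
time_s: 9.35
eef_pos: [0.5256, 0.1094, 0.163]
ee_rot: [0.376, -3.119, -0.0]
contact_force: [0.1, 0.6, -0.9]
grip_width: 0.0134
grasp_force: 31.7
```

```bash
python3 -c "
from h import *
go([.5657,-.1585,.16],103.8)
p,d=imaging.snapshot('top'); cv2.imwrite('pics/t3.png',p)"
```

```text
t 9.35 pos [0.5256 0.1094 0.163 ] ydir 103.76 twist -0.0008 then d(mm) [  25.  -269.7    2.9] F [ 0.1  0.6 -0.9] w 0.0134 tilt [-0.  0. -1.]
```

>>> {"name": "play_rows", "arguments": {
  "steps": [
    {"dx": 4, "dy": -34, "dz": 0, "twist": 0, "fingers": 0},
    {"dx": 4, "dy": -34, "dz": 0, "twist": 0, "fingers": 0},
    {"dx": 4, "dy": -34, "dz": 0, "twist": 0, "fingers": 0},
    {"dx": 4, "dy": -34, "dz": 0, "twist": 0, "fingers": 0},
    {"dx": 4, "dy": -34, "dz": 0, "twist": 0, "fingers": 0}
  ]
}}

```text
time_s: 9.9
eef_pos: [0.5466, -0.0605, 0.163]
ee_rot: [0.376, -3.119, -0.001]
contact_force: [1.0, -0.3, -0.2]
grip_width: 0.0133
grasp_force: 31.7
```

>>> {"name": "play_rows", "arguments": {
  "steps": [
    {"dx": 4, "dy": -34, "dz": 0, "twist": 0, "fingers": 0},
    {"dx": 2, "dy": -34, "dz": 0, "twist": 0, "fingers": 0},
    {"dx": 0, "dy": -20, "dz": 0, "twist": 0, "fingers": 0},
    {"dx": 0, "dy": 0, "dz": 0, "twist": 0, "fingers": 0}
  ]
}}

```text
time_s: 10.3
eef_pos: [0.5616, -0.1482, 0.1624]
ee_rot: [0.371, -3.118, -0.0]
contact_force: [-0.8, 0.7, -0.5]
grip_width: 0.013
grasp_force: 31.7
```

```bash
python3 -c "
from h import *
go([.5657,-.1585,.12],103.8)"
```

```text
t 10.3 pos [ 0.5616 -0.1482  0.1624] ydir 103.56 twist -0.0042 then d(mm) [ -1.6 -11.   42.4] F [-0.8  0.7 -0.5] w 0.013 tilt [-0.002 -0.    -1.   ]
```

>>> {"name": "play_rows", "arguments": {
  "steps": [
    {"dx": -2, "dy": -11, "dz": 10, "twist": -0.004, "fingers": 0},
    {"dx": 0, "dy": 0, "dz": 16, "twist": 0, "fingers": 0},
    {"dx": 0, "dy": 0, "dz": 16, "twist": 0, "fingers": 0},
    {"dx": 0, "dy": 0, "dz": 0, "twist": 0, "fingers": 0},
    {"dx": 0, "dy": 0, "dz": 0, "twist": 0, "fingers": 0}
  ]
}}

```text
time_s: 10.8
eef_pos: [0.566, -0.1559, 0.1205]
ee_rot: [0.383, -3.116, 0.0]
contact_force: [-0.7, -0.7, -0.6]
grip_width: 0.0135
grasp_force: 31.7
```

```bash
python3 -c "
from h import *
go([.5657,-.1585,.09],103.8)
for n in('top','scene'):
    p,d=imaging.snapshot(n); P=cloud(n,d); hsv=cv2.cvtColor(p,cv2.COLOR_BGR2HSV)
    g=(cv2.inRange(hsv,(45,80,30),(85,255,255))>0)&(abs(P[...,0]-.566)<.1)&(abs(P[...,1]+.158)<.1)
    q=P[g]; 
    if len(q)<10: print(n,len(q)); continue
    r=q[:,:2]-[.5478,-.1632]; x=r@[.9711,.2387]*1000; y=r@[-.2387,.9711]*1000
    m=q[:,2]<np.percentile(q[:,2],90)
    print(n,len(q),'x',np.percentile(x,[1,50,99]),'y',np.percentile(y,[1,50,99]),'z',np.percentile(q[:,2],[1,20,50,80,99]))
    cv2.imwrite(f'pics/{n}4.png',cv2.resize(p[120:260,180:360] if n=='top' else p[150:270,150:310],None,fx=4,fy=4,interpolation=cv2.INTER_CUBIC))
"; python3 -c "
import cv2,numpy as np
a=cv2.imread('pics/top4.png');b=cv2.imread('pics/scene4.png')
a=cv2.resize(a,(400,311));b=cv2.resize(b,(400,311));cv2.imwrite('pics/both4.png',np.hstack([a,b]))"
```

```text
t 10.8 pos [ 0.566  -0.1559  0.1205] ydir 104.02 twist 0.0039 then d(mm) [ 0.9 -2.5 30.5] F [-0.7 -0.7 -0.6] w 0.0135 tilt [-0.002 -0.    -1.   ]
top 204 x [-26.42463501  -4.55801973  59.71607488] y [-22.68358248   7.39868163  28.77883038] z [0.01595232 0.07860257 0.08226693 0.09359435 0.13352265]
scene 350 x [-24.97864389  11.45007647  60.99497202] y [-28.93008555  -7.03742766  23.14194256] z [0.07467252 0.07953577 0.08198214 0.10025875 0.27464642]
```

View pics/both4.png

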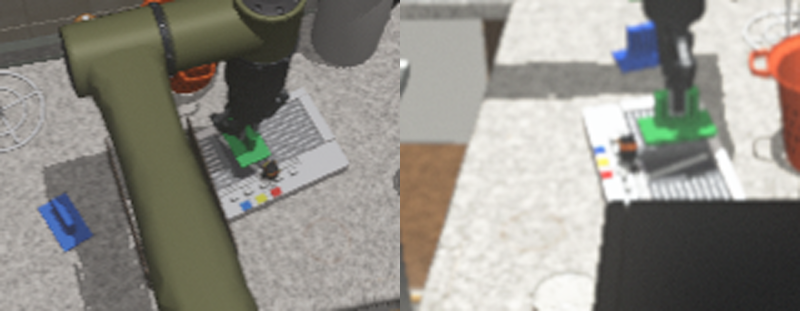

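The cover hangs square over the pocket in both halves of the picture: x range -25..61 mm, centre about 18. It needs -2.5 mm in y, then down.

>>> {"name": "play_rows", "arguments": {
  "steps": [
    {"dx": 0, "dy": -2.5, "dz": 12, "twist": 0.004, "fingers": 0},
    {"dx": 0, "dy": 0, "dz": 9, "twist": 0, "fingers": 0},
    {"dx": 0, "dy": 0, "dz": 4, "twist": 0, "fingers": 0},
    {"dx": 0, "dy": 0, "dz": 0, "twist": 0, "fingers": 0},
    {"dx": 0, "dy": 0, "dz": 0, "twist": 0, "fingers": 0}
  ]
}}

```text
time_s: 11.4
eef_pos: [0.567, -0.1588, 0.0963]
ee_rot: [0.376, -3.119, 0.0]
contact_force: [1.4, -0.5, -0.8]
grip_width: 0.0137
grasp_force: 31.7
```

```bash
python3 -c "
from h import *
go([.5657,-.1585,.0694],103.8)"
```

```text
t 11.4 pos [ 0.567  -0.1588  0.0963] ydir 103.74 twist -0.001 then d(mm) [ 1.2  0.7 26.9] F [ 1.4 -0.5 -0.8] w 0.0137 tilt [-0. -0. -1.]
```

>>> {"name": "play_rows", "arguments": {
  "steps": [
    {"dx": 1, "dy": 0.5, "dz": 7, "twist": 0, "fingers": 0},
    {"dx": 0, "dy": 0, "dz": 4, "twist": 0, "fingers": 0},
    {"dx": 0, "dy": 0, "dz": 3, "twist": 0, "fingers": 0},
    {"dx": 0, "dy": 0, "dz": 3, "twist": 0, "fingers": 0},
    {"dx": 0, "dy": 0, "dz": 0, "twist": 0, "fingers": 0}
  ]
}}

```text
time_s: 11.9
eef_pos: [0.5656, -0.1584, 0.0787]
ee_rot: [0.376, -3.118, -0.0]
contact_force: [-0.7, -0.7, -1.8]
grip_width: 0.0133
grasp_force: 31.7
```

```bash
python3 -c "
from h import *
go([.5657,-.1585,.0694],103.8); print(get_state()['wrist_torque'])"
```

```text
t 11.9 pos [ 0.5656 -0.1584  0.0787] ydir 103.74 twist -0.0011 then d(mm) [-0.1 -0.1  9.3] F [-0.7 -0.7 -1.8] w 0.0133 tilt [-0.001  0.    -1.   ]
[-0.00024581 -0.00711532 -0.00387256]
```

Underside is at about 29 mm with no contact force, so it is entering the pocket freely.

>>> {"name": "play_rows", "arguments": {
  "steps": [
    {"dx": 0, "dy": 0, "dz": 3, "twist": 0, "fingers": 0},
    {"dx": 0, "dy": 0, "dz": 3, "twist": 0, "fingers": 0},
    {"dx": 0, "dy": 0, "dz": 2, "twist": 0, "fingers": 0},
    {"dx": 0, "dy": 0, "dz": 0, "twist": 0, "fingers": 0},
    {"dx": 0, "dy": 0, "dz": 0, "twist": 0, "fingers": 0}
  ]
}}

```text
time_s: 12.4
eef_pos: [0.5659, -0.1585, 0.0713]
ee_rot: [0.376, -3.119, -0.0]
contact_force: [-0.8, 0.6, -1.3]
grip_width: 0.0137
grasp_force: 31.7
```

```bash
python3 -c "
from h import *
go([.5657,-.1585,.0694],103.8); print(get_state()['wrist_torque'])"
```

```text
t 12.4 pos [ 0.5659 -0.1585  0.0713] ydir 103.74 twist -0.001 then d(mm) [0.2 0.1 1.9] F [-0.8  0.6 -1.3] w 0.0137 tilt [-0.  0. -1.]
[-0.00482711  0.02448611  0.01446689]
```

>>> {"name": "play_rows", "arguments": {
  "steps": [
    {"dx": 0, "dy": 0, "dz": 2, "twist": 0, "fingers": 0},
    {"dx": 0, "dy": 0, "dz": 1, "twist": 0, "fingers": 0},
    {"dx": 0, "dy": 0, "dz": 0, "twist": 0, "fingers": 0},
    {"dx": 0, "dy": 0, "dz": 0, "twist": 0, "fingers": 0}
  ]
}}

```text
time_s: 12.8
eef_pos: [0.5663, -0.1586, 0.0695]
ee_rot: [-0.376, 3.118, -0.001]
contact_force: [-1.2, 1.3, 5.6]
grip_width: 0.0136
grasp_force: 32.5
```

>>> {"name": "play_rows", "arguments": {
  "steps": [
    {"dx": 0, "dy": 0, "dz": 0, "twist": 0, "fingers": 0.4},
    {"dx": 0, "dy": 0, "dz": 0, "twist": 0, "fingers": 0.4},
    {"dx": 0, "dy": 0, "dz": 0, "twist": 0, "fingers": 0.4},
    {"dx": 0, "dy": 0, "dz": -10, "twist": 0, "fingers": 0.4},
    {"dx": 0, "dy": 0, "dz": -30, "twist": 0, "fingers": 0.4}
  ]
}}

```text
time_s: 13.3
eef_pos: [0.5641, -0.1582, 0.1057]
ee_rot: [0.375, -3.113, -0.002]
contact_force: [-0.2, -0.1, 0.7]
grip_width: 0.0343
grasp_force: 0.0
```

>>> {"name": "play_rows", "arguments": {
  "steps": [
    {"dx": 0, "dy": 0, "dz": -40, "twist": 0, "fingers": 0.4},
    {"dx": 0, "dy": 0, "dz": -40, "twist": 0, "fingers": 0.4},
    {"dx": 0, "dy": 40, "dz": 0, "twist": 0, "fingers": 0.4},
    {"dx": 0, "dy": 40, "dz": 0, "twist": 0, "fingers": 0.4},
    {"dx": 0, "dy": 40, "dz": 0, "twist": 0, "fingers": 0.4}
  ]
}}

```text
time_s: 13.8
eef_pos: [0.537, -0.041, 0.1893]
ee_rot: [-0.374, 3.118, 0.0]
contact_force: [0.2, -0.2, 0.2]
grip_width: 0.0344
grasp_force: 0.0
```

>>> {"name": "play_rows", "arguments": {
  "steps": [
    {"dx": 0, "dy": 40, "dz": 0, "twist": 0, "fingers": 0.4},
    {"dx": 0, "dy": 40, "dz": 0, "twist": 0, "fingers": 0.4},
    {"dx": 0, "dy": 40, "dz": 0, "twist": 0, "fingers": 0.4},
    {"dx": 0, "dy": 40, "dz": 0, "twist": 0, "fingers": 0.4},
    {"dx": 0, "dy": 0, "dz": 0, "twist": 0, "fingers": 0.4}
  ]
}}

```text
time_s: 14.3
eef_pos: [0.4985, 0.117, 0.1891]
ee_rot: [-0.383, 3.117, 0.002]
contact_force: [0.0, -0.5, -0.9]
grip_width: 0.034
grasp_force: 0.0
```

```bash
python3 -c "
from h import *
go([.5657,-.1585,.0694],103.8)
out=[]
for n in('top','scene'):
    p,d=imaging.snapshot(n); P=cloud(n,d); hsv=cv2.cvtColor(p,cv2.COLOR_BGR2HSV)
    g=(cv2.inRange(hsv,(45,80,30),(85,255,255))>0)&(abs(P[...,0]-.566)<.1)&(abs(P[...,1]+.158)<.1)
    q=P[g]; r=q[:,:2]-[.5478,-.1632]; x=r@[.9711,.2387]*1000; y=r@[-.2387,.9711]*1000; m=q[:,2]<.045
    print(n,len(q),'x',np.percentile(x[m],[1,50,99]),'y',np.percentile(y[m],[1,50,99]),'plate z',np.percentile(q[m,2],[5,50,95]),'bar z',np.percentile(q[~m,2],[50,90]))
    A=np.c_[x[m],y[m],np.ones(m.sum())]/[1000,1000,1]; print('tilt',np.linalg.lstsq(A,q[m,2],rcond=None)[0][:2])
    k=P[(abs(P[...,0]-.51)<.04)&(abs(P[...,1]+.19)<.04)&(P[...,2]>.065)&(P[...,2]<.1)&~g]; r=k[:,:2]-[.5478,-.1632]; print('knob y',np.median(r@[-.2387,.9711]),np.percentile(k[:,2],[50,90]))
    c=p[160:230,245:345] if n=='top' else p[170:240,210:310]
    out.append(cv2.resize(c,(400,280),interpolation=cv2.INTER_CUBIC))
cv2.imwrite('pics/end.png',np.hstack(out))"
```

```text
t 14.3 pos [0.4985 0.117  0.1891] ydir 104.0 twist 0.0036 then d(mm) [   0.6 -283.7  119.4] F [ 0.  -0.5 -0.9] w 0.034 tilt [ 0.001  0.001 -1.   ]
top 280 x [-25.57860678  10.76046947  65.34702339] y [-26.30442041  10.23466073  26.70170693] plate z [0.02212569 0.02921586 0.03603328] bar z [0.07641717 0.08058817]
tilt [-0.03163913 -0.01826252]
knob y -0.013880125522652201 [0.07956554 0.08586013]
scene 409 x [-24.5203565   15.73363668  65.52313392] y [-29.37928785  -9.10112834  56.34363636] plate z [0.0250925  0.02929383 0.04222412] bar z [0.06473732 0.07666946]
tilt [-0.01073313 -0.04812304]
knob y -0.022358349889119514 [0.07768737 0.08248939]
```

View pics/end.png

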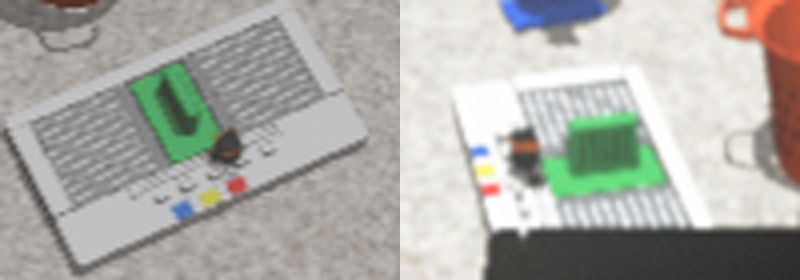

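The cover lies square and flush in the pocket (green plate at left (175,110), top at 29 mm where 30 is expected). The knob at (227,147) is beside the red mark (237,186). The robot is clear of everything.

```bash
python3 -c "
from h import *
print(order.sign_off())"
```

```text
the job is handed in; nothing more can be done
None
```

I moved the knob into the notch beside the red mark, laid the green cover flat and fully down in the blade pocket, let go of both without going near the mug or the tin, and handed the job in at about 14 s; the hand-in gave no verdict.

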